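# Trip test of the bench supply board

### The arm

A 6-joint arm with a two-finger parallel gripper is mounted at the origin on a cart in front of the work surface, level with it; the furniture and walls round the work are solid. World frame = base frame: x ahead of the robot, y to its left, z up, the work surface at z = 0. Lengths are in m, angles in rad, forces in N, time in s.
With the tool pointing down it reaches from about 0.375 to 0.9 m from the base axis. Payload 3.1 kg.
Tool frame: the origin (TCP) lies at the centre of the arm's flange, where the gripper is bolted on; the fingertips stand robot.tip_extent ahead of it and the grasp point (between the pads) lies 164 mm ahead of it (robot.tip_extent is the distance from the TCP to the fingertips, in m); z points along the fingers, y is the line along which they close (so a half turn about z gives the same grasp; the last joint's range is limited). The gripper opens to 87 mm and grips with 3 to 60 N. Pads are 19 mm wide; open, the fingers measure 117 mm over their backs; the gripper's body (75 mm by 190 mm) begins 51 mm behind the grasp point.
Start: joints at [0.984, 0.527, 1.433, -0, 1.181, -0.178], TCP at [0.248, 0.573, 0.405] pointing down, gripper open.
Joint ranges: [-3.08, 3.08], [-0.75, 2.2], [0.22, 2.44], [-1.43, 4.57], [0, 2.65], [-2.85, 2.85]. Speed limits (rad/s): [2.79, 2.79, 3.14, 3.14, 3.14, 3.14].

### API

Orientations are given as a unit quaternion [x, y, z, w].
In Python, from rig import get_obs, camera, hand_in, cut_out, robot gives the robot as it stands.
- The arm moves only by the tool step_arm, never from a script. Its argument "rows" is a list of rows, each a list of 6 numbers: the shift along the world's x, y, z in m, then the turn, a rotation vector about the world's x, y, z in degrees. A call has 1 to 12 rows; each row shifts and turns the commanded pose from where the row before left it; what a row does not reach is not made up. A row lasts 1/8 s, in which the tool goes at most 62.5 mm and 10.7 degrees, less where a joint would pass 70% of its speed; a pose out of reach is approached as far as the arm can. A call is refused whole if a number of a shift passes 0.0625 or a number of a turn 10.7, either way. A call with a gripper value outside its range is refused whole. "jaw" is the finger opening in m, from 0 to 0.087, set as the call begins (left out, the last holds). The fingers move at their own pace and stop on an object; "squeeze" is the grip in N (left out, the last holds). Time passes only in rows, so rows that do not move let the fingers close. It gives the time, the measured TCP pose, the force, the opening and the grip force at its end, in the units of the state.
- get_obs(): the state, without advancing time (a new reading comes with each control period).
- camera(name): name is "scene" or "top" or "wrist"; returns a dict with "pixels" (384x512x3 uint8, blue, green, red), "depth" (384x512 float32, m along the optical axis (not along the pixel's ray), 0 where there is no reading), "fov_y" (degrees; the focal length in pixels is half the picture's height over the tangent of half this angle, whatever the lens; pixels are square), "cx", "cy" (the principal point, pixels), "extrinsics" (4x4, takes a point from camera to world coordinates); the wrist camera has in their place "mount" (4x4, takes a point from camera to tool coordinates, whose origin is the TCP and whose axes are the flange's). Camera axes: x right, y up, looking along -z (the intrinsics and any distortion apply to the point x, -y, -z); pixel columns grow to the right and rows downward; lengths in m; the calibration is good to about 2 mm. A picture is of the moment at which its call begins: read the wrist's pose just before it.
- hand_in(): hands the job in; it is judged then, once.
Trained networks look in the newest picture that a camera, given by its name, has taken for a name from the list of things; names that differ only in an ending like _2 or _b are one class to them, and where a whole thing is asked for, a point or a joint stands for the part that bears it (a point fixed in the world has none). Each returns a list of dicts, best first, with "confidence" (0 to 1); they miss things now and then, are a little off and sometimes report something else, mostly with a low value. They report only what shows in the picture. A call takes as long as a camera call.
- cut_out(label, camera): "region" (384x512 bool, what is visible of it) and "extent" ([centre column, centre row, width, height] in pixels, round what is visible of it).
The state is a dict: "time": time; "q": joint angles; "joint_velocities": joint speeds; "joint_torque": joint torques, N m; "position": TCP position; "tool_rot": TCP orientation; "ft_force": force on the tool from outside, world axes, zero at the start; "moment": the same for the moment, N m; "grip_width": finger opening in m; "grip_force": force on a finger pad.
Only numpy, scipy, OpenCV 4.12 (cv2) and the standard library are available. Lean on these libraries where they do the work, as an engineer would, in place of code of your own. Each camera call takes 0.05 s, during which the arm holds its last target. There are 200 camera calls.

### The job

Test the trip switch on the sloping supply board: first take away the steel block that stands on the board's ledge in the lever's path and set it down, not drop it, well inside the black rubber mat. Then press the small square test button until the lever drops all the way by itself, let the button come back out, and lift the lever back up until it stays up. Leave the oil can, the two bolts and the carton standing where they are.

Things in the scene. Friction and masses are not known exactly. Their poses are not given: they have to be found in the camera images.
- board: Fixed grey board, 104 mm wide, on a stand, its front turned to the robot's right. Origin on the bench below the panel's middle; x horizontal, away from its front; y to its left. In this frame up-slope is u = (0.866, 0, 0.5) and the outward normal n = (-0.5, 0, 0.866): a 30 degree slope. The panel surface passes through (0, 0, 0.065) and runs from u = -74 to +70 mm from there.
- ledge (a point): Middle of the top of the ledge at the panel's lower edge (u = -74 mm): a strip 4 mm thick along the whole width, standing 12 mm off the panel.
- hood_edge (a point): Middle of the outer edge of the flat hood at the panel's upper edge. The hood stands out along n to 70 mm off the panel over the full width, at u = 70 mm; its edge is turned 9 mm towards the work (inner side at u = 63 mm). Under it the tool must lean, about along n.
- trip: Fixed plate (88 mm along y, 86 along u, 8 thick, from u = -18 to +68 mm) on the board's panel, with the drop lever left of its middle and the square test button right of it. Origin and axes are the board's.
- lever_hinge (a point): Fixed point on the lever's hinge axis (parallel to the trip plate's y, 25 mm left of the trip plate's middle), 8 mm off the panel at u = 0. Axes are the trip plate's. Two hinge cheeks 18 mm long stand up to 16 mm off the panel.
- lever_knob (a point): Centre of the 18 mm black ball at the end of the lever, 52 mm from the hinge axis; moves with the lever. The lever is an 8 mm steel rod.
- lever (a joint): Lever angle, rad: 0 = raised (40 degrees up-slope of n, 10 degrees behind vertical), grows as it falls down-slope, 1.658 = fully dropped (55 degrees down-slope of n). It is weighted: below about 0.17 it leans back to its stop and stays up, beyond about 0.22 it falls. Lifting takes about 2.5 N at the ball. With the steel block on the ledge it falls only to about 1.43.
- button (a joint): Travel of the square test button in m: 0 = out, 0.006 = fully in; it moves along -n against a spring (1 N rising to 2.5 N, plus about 1.5 N to tip the lever). At about 0.004 it tips the raised lever over and the lever drops.
- button_face (a point): Centre of the 20 x 20 mm white face of the square test button, 20 mm off the panel when out, at u = 6 mm, 29 mm right of the trip plate's middle (54 mm right of the lever). A low black collar surrounds it, 10.7 mm off the panel.
- gauge_block: Loose plain steel block 30 x 40 x 50 mm (its x, y, z), 0.2 to 0.5 kg, origin in the middle of one 30 x 40 face, z running to the other. At the start it lies on the panel against the ledge below the lever: its z up-slope, its y along the trip plate's y, 30 mm tall off the panel; it can be gripped across its 40 mm width.
- block_center (a point): Centre of the steel block.
- mat: Black rubber mat 100 x 100 x 5 mm lying fixed on the bench, origin at the middle of its underside.
- oiler: Loose red oil can, 56 mm across, 178 mm tall to its spout, standing behind the board; origin at the middle of its base. Leave it alone.
- bolt: Loose M12 bolt, 50 mm tall, standing on its head beside the mat; origin at its base. Leave it alone.
- bolt2: Second loose M12 bolt of the same size, standing on its head behind the mat; origin at its base. Leave it alone.
- carton: Loose small carton 51 x 70 x 45 mm; origin under its middle. Leave it alone.

How it is judged:
On the way, in this order (a step that is already met when the one before it is completed fails the run):
1. the steel block is set down on the mat and released (horizontal distance between block_center and mat below 0.045 m and height (world z) of block_center below 0.045 m and linear speed of gauge_block below 0.02 m/s and contact force between gauge_block and the fingers below 0.1 N), for 0.2 s.
2. the test button is pressed while the lever is up (value of joint button above 0.0015 m and value of joint lever below 0.6 rad).
3. the lever has dropped all the way (value of joint lever above 1.56 rad), for 0.1 s.
4. the lever is back up and stays there untouched (value of joint lever below 0.15 rad and contact force between trip and the fingers below 0.1 N), for 0.2 s.
At the end, for the whole second after the job is handed in: The lever is up (within 0.15 rad of its stop) and stays there, the test button is out, and the steel block lies still on the mat, released, its centre within 45 mm of the mat's centre (all of step 1 and value of joint lever below 0.15 rad and value of joint button below 0.0015 m); the robot touches nothing.
It fails at once if the steel block was dropped over the mat instead of set down (horizontal distance between block_center and mat below 0.12 m and height (world z) of block_center above 0.065 m and contact force between gauge_block and the fingers below 0.1 N).
It fails at once if the oil can, a bolt or the carton was disturbed (distance of any of oiler, bolt, bolt2, carton from where it was at the start of the episode above 0.02 m or angle between any of oiler, bolt, bolt2, carton's own z axis and vertical above 0.5 rad).
It also fails if it takes over 62 s, if anything falls off the work surface, if the arm or the gripper's body presses on something with over 40 N, if the wrist force passes 120 N, or if a joint passes its speed limit or range.

## Working session

There is one attempt and no reset: what is moved stays moved. The work goes in short steps, Python scripts to look and compute and a tool call to move; the robot and the scene stay as the last step left them, time stands still between calls to the robot, and variables do not carry over. Pictures are saved under pics/ and viewed, at most 10 in all, crops included, and the job is handed in when it is done.

Besides the shell and the picture viewer there is one more tool, called after "Call:" by a JSON object that holds its "name" and its "arguments", one argument or row to a line. step_arm: Moves the arm, as the interface text tells. Its arguments: {"type":"object","properties":{"rows":{"type":"array"},"jaw":{"type":"number"},"squeeze":{"type":"number"}},"required":["rows"]}

```bash
ls; mkdir -p pics
cat > h.py <<'E'
import numpy as np,cv2
from rig import get_obs,camera,hand_in,cut_out,robot
from scipy.spatial.transform import Rotation as R
def world(c,obs=None):
    d=c["depth"];h,w=d.shape;f=h/2/np.tan(np.radians(c["fov_y"])/2)
    u,v=np.meshgrid(np.arange(w),np.arange(h))
    P=np.stack([(u-c["cx"])/f*d,-(v-c["cy"])/f*d,-d],-1)
    if "extrinsics" in c: T=np.array(c["extrinsics"])
    else:
        T=np.eye(4);T[:3,:3]=R.from_quat(obs["tool_rot"]).as_matrix();T[:3,3]=obs["position"];T=T@np.array(c["mount"])
    return P@T[:3,:3].T+T[:3,3]
E
python3 - <<'E'
from h import *
o=get_obs();print(o);print(robot.tip_extent)
ims=[]
for n in("scene","top"):
    c=camera(n);print({k:v for k,v in c.items() if k not in("pixels","depth")})
    np.savez(f"{n}.npz",W=world(c),d=c["depth"],p=c["pixels"]);cv2.imwrite(f"pics/{n}0.png",c["pixels"])
    W=world(c)
    for l in["board","trip","lever_knob","button_face","gauge_block","mat","oiler","bolt","carton"]:
        for r in cut_out(l,n)[:2]:
            m=r["region"]&(c["depth"]>0)
            if m.sum(): print(n,l,round(r["confidence"],2),np.round(r["extent"]),np.round(np.median(W[m],0),3),np.round(np.percentile(W[m],2,axis=0),3),np.round(np.percentile(W[m],98,axis=0),3))
E
```

```text
pics
{'time': 0.0, 'q': array([ 9.83479752e-01,  5.28465145e-01,  1.43389349e+00,  1.48511844e-05,
        1.18140692e+00, -1.78514315e-01]), 'joint_velocities': array([-0.00080251, -0.00010802, -0.00031301, -0.0015636 ,  0.00164721,
        0.00089562]), 'joint_torque': array([-6.09911531e-04, -4.40040386e+01, -1.76589435e+01,  6.31066924e-02,
        5.83453313e-02, -1.58831922e-04]), 'position': array([0.24823102, 0.57321788, 0.40377464]), 'tool_rot': array([ 2.02983441e-01,  9.79181568e-01, -1.00520159e-03, -4.12295173e-04]), 'ft_force': array([ 0.30859005, -0.25830754, -1.36336659]), 'moment': array([-0.03971673, -0.00391295,  0.00496475]), 'grip_force': 0.0, 'grip_width': 0.087096038458564}
0.1822
{'fov_y': 50.719291692297034, 'cx': 264.9167005903282, 'cy': 186.72885820564824, 'extrinsics': array([[ 0.63436081,  0.31907294, -0.70411563, -0.06966882],
       [-0.77299349,  0.25214473, -0.5821547 , -0.44663735],
       [-0.00821077,  0.91357293,  0.40659204,  0.5002392 ],
       [ 0.        ,  0.        ,  0.        ,  1.        ]])}
scene board 0.81 [347. 269.  98. 119.] [ 0.466
[... 2236 characters left out ...]
0.2 [338. 220.  55.  43.] [ 0.51  -0.129  0.118] [ 0.458 -0.241  0.03 ] [ 0.559 -0.093  0.163]
top mat 0.78 [166. 235.  40.  40.] [0.467 0.319 0.006] [0.419 0.271 0.001] [0.517 0.367 0.01 ]
top mat 0.27 [343. 233.  12.   9.] [ 0.474 -0.157  0.129] [ 0.466 -0.166  0.076] [ 0.484 -0.15   0.133]
top oiler 0.54 [295. 223.  22.  25.] [ 0.503 -0.038  0.09 ] [ 0.48  -0.07   0.005] [ 0.53  -0.016  0.116]
top bolt 0.56 [175. 203.  10.  11.] [0.559 0.306 0.021] [0.552 0.301 0.007] [0.567 0.314 0.053]
top carton 0.84 [166. 156.  36.  31.] [0.697 0.33  0.045] [0.668 0.294 0.001] [0.731 0.373 0.05 ]
top carton 0.17 [337. 223.  54.  52.] [ 0.508 -0.134  0.112] [ 0.442 -0.243  0.029] [ 0.561 -0.094  0.163]
```

Run:
```python
import cv2,numpy as np
a=cv2.imread("pics/scene0.png")[190:350,265:425];b=cv2.imread("pics/top0.png")[180:280,285:385]
cv2.imwrite("pics/v1.png",np.hstack([cv2.resize(a,(400,400),interpolation=2),cv2.resize(b,(400,400),interpolation=2)]))
```

```text
(no output)
```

View pics/v1.png

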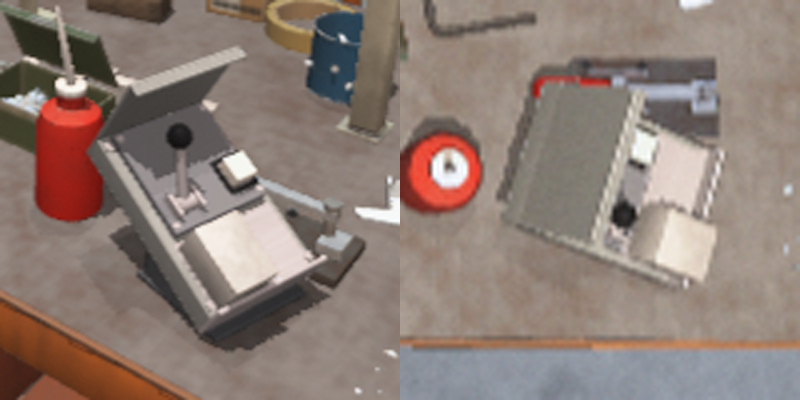

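View pics/scene0.png

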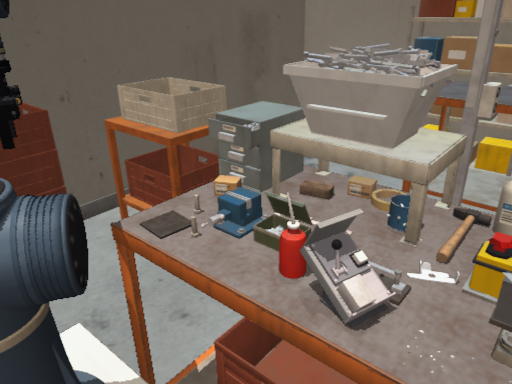

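```bash
cat > fit.py <<'E'
from h import *
from scipy.optimize import least_squares
u=np.array([.866,0,.5]);n=np.array([-.5,0,.866]);yy=np.array([0,1,0])
def loc(P,p):
    x,y,a=p[:3];c,s=np.cos(a),np.sin(a)
    Q=(P-[x,y,0])@np.array([[c,-s,0],[s,c,0],[0,0,1]])
    D=Q-[0,0,.065]
    return np.stack([D@u,D@yy,D@n],-1)  # (u,y,n)
def toW(L,p):
    Q=L[0]*u+L[1]*yy+L[2]*n+[0,0,.065];return R.from_euler('z',p[2]).apply(Q)+[p[0],p[1],0]
def box(L,lo,hi):
    lo,hi=np.array(lo),np.array(hi);q=np.abs(L-(lo+hi)/2)-(hi-lo)/2
    return np.linalg.norm(np.maximum(q,0),axis=1)+np.minimum(q.max(1),0)
def model(L,by):
    b=[((-.078,-.052,-.02),(.07,.052,0)),((-.078,-.052,0),(-.074,.052,.012)),((.07,-.052,-.01),(.073,.052,.07)),((.063,-.052,.068),(.072,.052,.07)),
       ((-.018,-.044,0),(.068,.044,.008)),((-.004,-.039,0),(.016,-.019,.02)),((-.074,by-.02,0),(-.024,by+.02,.03))]
    return np.min([box(L,*i) for i in b],axis=0)
def fit(P,p0,block=True):
    P=P[(P[:,2]>.03)]
    def f(p):
        return np.clip(model(loc(P,p),p[3] if block else .025),-.02,.02)
    p=p0
    for s in(.01,.003,.002):
        p=least_squares(f,p,loss="soft_l1",f_scale=s).x
    return p,np.median(np.abs(f(p))),len(P)
E
python3 - <<'E'
from fit import *
allP=[]
for nm in("scene","top"):
    z=np.load(nm+".npz");W=z["W"];m=(z["d"]>0)&(np.abs(W[...,0]-.495)<.085)&(W[...,1]>-.26)&(W[...,1]<-.075)&(W[...,2]>.03)&(W[...,2]<.18)
    P=W[m];allP.append(P);p,e,k=fit(P,[.5,-.16,1.4,.025]);print(nm,p,e,k)
p,e,k=fit(np.vstack(allP),p);print(p,e,k);np.save("p.npy",p)
for nm,L in dict(knob=[.052*np.sin(.698),.025,.008+.052*np.cos(.698)],button=[.006,-.029,.02],block=[-.049,p[3],.015],hood=[.07,0,.07],ledge=[-.074,0,.012]).items(): print(nm,toW(L,p).round(4))
Rz=R.from_euler('z',p[2]);print("u",Rz.apply(u),"n",Rz.apply(n),"y",Rz.apply(yy))
E
```

```text
scene [ 0.49474548 -0.16977596  1.26269735  0.02523284] 0.000688960913165353 5232
top [ 0.5001944  -0.1688385   1.26805686  0.02718297] 0.0010726137936244787 2047
[ 0.4952769  -0.16893927  1.26673154  0.02553944] 0.0009291915529335074 7279
knob [ 0.4729 -0.1567  0.1231]
button [ 0.5215 -0.1822  0.0853]
block [ 0.456  -0.2089  0.0535]
hood [ 0.5029 -0.1445  0.1606]
ledge [ 0.4743 -0.2358  0.0384]
u [0.25928126 0.82627431 0.5       ] n [-0.14970049 -0.47706369  0.866     ] y [-0.95412738  0.29940099  0.        ]
```

Call:
{"name": "step_arm", "arguments": {
  "rows": [
    [0.038,-0.04,0,0,0,-7],
    [0.038,-0.04,0,0,0,-7],
    [0.038,-0.04,0,0,0,-7],
    [0.038,-0.04,0,0,0,-7],
    [0.038,-0.04,0,0,0,-7],
    [0.038,-0.04,0,0,0,-7],
    [0.014,-0.0555,0,0,0,-7],
    [0.014,-0.0555,0,0,0,-7],
    [0.014,-0.0555,0,0,0,-7],
    [0.014,-0.0555,0,0,0,-7],
    [0.014,-0.0555,0,0,0,-7],
    [0.014,-0.0555,0,0,0,-7]
  ]
}}

```text
time: 2.5
position: [0.5607, -0.0014, 0.405]
tool_rot: [0.807, 0.59, 0.0, 0.0]
ft_force: [1.0, 1.3, 0.1]
grip_width: 0.0868
grip_force: 0.0
```

Call:
{"name": "step_arm", "arguments": {
  "rows": [
    [-0.022,-0.052,-0.01,4.09,-1.29,0],
    [-0.022,-0.052,-0.01,4.09,-1.29,0],
    [-0.022,-0.052,-0.01,4.09,-1.29,0],
    [-0.022,-0.052,-0.01,4.09,-1.29,0],
    [-0.022,-0.052,-0.01,4.09,-1.29,0],
    [-0.022,-0.052,-0.01,4.09,-1.29,0],
    [-0.022,-0.052,-0.01,4.09,-1.29,0],
    [0,0,0,0,0,0]
  ],
  "jaw": 0.064
}}

```text
time: 3.5
position: [0.4048, -0.3681, 0.3338]
tool_rot: [0.781, 0.569, 0.209, -0.152]
ft_force: [1.3, 0.1, -0.5]
grip_width: 0.064
grip_force: 0.0
```

```bash
cat >> fit.py <<'E'
def look(name):
    o=get_obs();c=camera("wrist");cv2.imwrite(f"pics/{name}.png",c["pixels"]);W=world(c,o);return o,c,W
def goal(L,p,off=.164,sgn=1,tilt=30):
    """TCP position and rotation for grasp point at L, tool along -n (tilt from vertical)"""
    Rz=R.from_euler('z',p[2]);t=np.radians(tilt)
    z=Rz.apply([np.sin(t),0,-np.cos(t)]);y=-Rz.apply(yy)*sgn;x=np.cross(y,z)
    return toW(L,p)-off*z,R.from_matrix(np.stack([x,y,z],1))
def delta(o,g):
    r=g[1]*R.from_quat(o["tool_rot"]).inv()
    return (g[0]-o["position"]).round(4),r.as_rotvec(degrees=True).round(2)
E
python3 - <<'E'
from fit import *
p=np.load("p.npy");o,c,W=look("w1");print(o["time"],o["position"],o["ft_force"],c["mount"])
m=(c["depth"]>0)&(np.abs(W[...,0]-.495)<.085)&(W[...,1]>-.26)&(W[...,1]<-.075)&(W[...,2]>.03)&(W[...,2]<.18)
print(m.sum());q,e,k=fit(W[m],p);print(q,e,k);np.savez("w1.npz",W=W[m])
for P in(p,q): print(delta(o,goal([-.049,P[3],.022],P)))
E
```

```text
3.5 [ 0.40483988 -0.36805609  0.33377126] [ 1.31509401  0.05690201 -0.46486821] [[-6.58827436e-04  9.52946143e-01  3.03138935e-01  8.44217303e-02]
 [ 9.99999701e-01  5.04976225e-04  5.85909867e-04 -1.61737302e-03]
 [ 4.05262593e-04  3.03139230e-01 -9.52946191e-01  2.03921174e-02]
 [ 0.00000000e+00  0.00000000e+00  0.00000000e+00  1.00000000e+00]]
16988
[ 0.49916227 -0.17136832  1.27645174  0.03337155] 0.0006595173928212691 16988
(array([ 0.0255,  0.0775, -0.1322]), array([0.09, 0.05, 0.39]))
(array([ 0.0231,  0.0768, -0.1322]), array([0.09, 0.05, 0.95]))
```

View pics/w1.png

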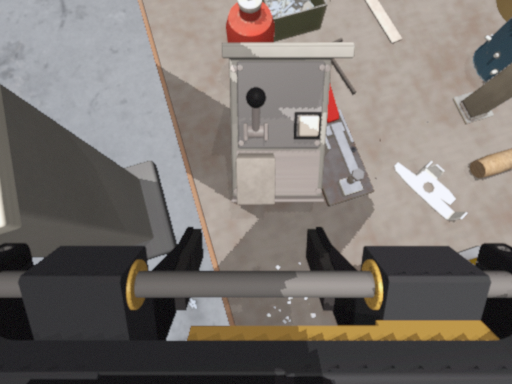

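Run:
```python
from fit import *
p=np.load("p.npy");o=get_obs();c=camera("wrist");W=world(c,o)
for P in [p]:
    L=loc(W.reshape(-1,3),P).reshape(W.shape)
    ok=c["depth"]>0
    f=lambda m:(m.sum(),[np.percentile(L[...,i][m],[2,50,98]).round(4).tolist() for i in range(3)])
    near=ok&(np.abs(L[...,1])<.06)
    print("block top",f(near&(np.abs(L[...,2]-.03)<.003)&(L[...,0]<-.03)&(L[...,0]>-.07)))
    print("button",f(near&(np.abs(L[...,2]-.02)<.004)&(np.abs(L[...,0]-.006)<.016)&(L[...,1]<-.01)))
    print("knob",f(near&(np.abs(L[...,2]-.05)<.013)&(np.abs(L[...,0]-.033)<.012)&(L[...,1]>0)))
    print("panel",f(ok&(np.abs(L[...,1])<.08)&(np.abs(L[...,2])<.004)&(L[...,0]<-.03)&(L[...,0]>-.07)))
    print("ubl",f(near&(np.abs(L[...,2]-.03)<.003)&(np.abs(L[...,1]-.028)<.01)&(L[...,0]<-.0)))
    print("hood",f(ok&(np.abs(L[...,1])<.08)&(np.abs(L[...,2]-.07)<.004)&(L[...,0]>.05)))
for l in["gauge_block","button_face","lever_knob"]:
    for r in cut_out(l,"wrist")[:2]:
        m=r["region"]&ok;print(l,r["confidence"],r["extent"],np.median(L[m],0))
```

```text
block top (np.int64(1434), [[-0.0695, -0.0494, -0.0309], [0.0062, 0.0258, 0.0445], [0.0289, 0.0304, 0.0318]])
button (np.int64(394), [[-0.0045, 0.0055, 0.0144], [-0.038, -0.0284, -0.019], [0.0184, 0.0206, 0.0221]])
knob (np.int64(362), [[0.0215, 0.032, 0.0403], [0.0171, 0.025, 0.0329], [0.0401, 0.0544, 0.0575]])
panel (np.int64(1851), [[-0.0693, -0.0492, -0.031], [-0.0776, -0.0224, 0.0509], [-0.0018, 0.0009, 0.0025]])
ubl (np.int64(922), [[-0.1865, -0.0492, -0.0253], [0.0186, 0.0279, 0.0374], [0.0289, 0.0304, 0.0323]])
hood (np.int64(2106), [[0.0621, 0.0674, 0.0727], [-0.0493, 0.0001, 0.0496], [0.0682, 0.0703, 0.0718]])
gauge_block 0.69 [251.0, 25.1, 51.6, 47.2] [ 0.11000235  0.03036565 -0.03228106]
gauge_block 0.53 [309.5, 128.5, 23.2, 21.0] [ 0.00555143 -0.02786314  0.02047523]
button_face 0.89 [309.6, 126.7, 17.8, 23.8] [ 0.0055191  -0.02813548  0.02045702]
lever_knob 0.86 [260.7, 116.5, 16.4, 51.3] [0.02313038 0.02502953 0.04133569]
```

Call:
{"name": "step_arm", "arguments": {
  "rows": [
    [0.006,0.018,-0.031,0,0,0.2],
    [0.006,0.018,-0.031,0,0,0.2],
    [0.006,0.018,-0.031,0,0,0],
    [0.0019,0.0059,-0.0098,0,0,0],
    [0.0019,0.0059,-0.0098,0,0,0],
    [0.0019,0.0059,-0.0098,0,0,0],
    [0.0019,0.0059,-0.0098,0,0,0],
    [0,0,0,0,0,0]
  ]
}}

```text
time: 4.75
position: [0.4321, -0.2858, 0.2023]
tool_rot: [0.777, 0.574, 0.208, -0.154]
ft_force: [-0.2, -0.0, -0.3]
grip_width: 0.0637
grip_force: 0.0
```

Run:
```python
from fit import *
p=np.load("p.npy");o=get_obs();print(o["ft_force"],delta(o,goal([-.049,p[3],.022],p)))
```

```text
[-0.20217371 -0.039822   -0.29434147] (array([-0.0017, -0.0047, -0.0007]), array([-0.03,  0.03, -0.39]))
```

Call:
{"name": "step_arm", "arguments": {
  "rows": [
    [-0.0017,-0.0047,-0.0007,0,0,-0.4],
    [0,0,0,0,0,0]
  ]
}}

```text
time: 5.0
position: [0.4302, -0.2914, 0.202]
tool_rot: [0.779, 0.571, 0.209, -0.152]
ft_force: [0.3, -0.2, -0.0]
grip_width: 0.0641
grip_force: 0.0
```

Call:
{"name": "step_arm", "arguments": {
  "rows": [
    [0,0,0,0,0,0],
    [0,0,0,0,0,0],
    [0,0,0,0,0,0],
    [0,0,0,0,0,0],
    [0,0,0,0,0,0]
  ],
  "jaw": 0.03,
  "squeeze": 30
}}

```text
time: 5.62
position: [0.4305, -0.2906, 0.2019]
tool_rot: [0.779, 0.572, 0.209, -0.153]
ft_force: [1.1, 0.7, 0.3]
grip_width: 0.0398
grip_force: 30.0
```

Run:
```python
from fit import *
p=np.load("p.npy");o=get_obs();print(o["ft_force"],delta(o,goal([-.049,p[3],.022],p)))
```

```text
[1.07160182 0.71113915 0.26390445] (array([-0.0001,  0.0001, -0.0004]), array([-0.  ,  0.07,  0.03]))
```

Call:
{"name": "step_arm", "arguments": {
  "rows": [
    [-0.002,-0.007,0.012,0,0,0],
    [-0.006,-0.019,0.035,0,0,0],
    [-0.006,-0.019,0.035,0,0,0],
    [-0.006,-0.019,0.035,0,0,0],
    [0,0,0.045,0,0,0],
    [0,0,0.045,0,0,0],
    [0.022,0.05,0,-4.09,1.29,0],
    [0.022,0.05,0,-4.09,1.29,0],
    [0.022,0.05,0,-4.09,1.29,0],
    [0.022,0.05,0,-4.09,1.29,0],
    [0.022,0.05,0,-4.09,1.29,0],
    [0.022,0.05,0,-4.09,1.29,0]
  ]
}}

```text
time: 7.12
position: [0.542, -0.0533, 0.4091]
tool_rot: [0.806, 0.591, 0.028, -0.021]
ft_force: [0.5, -0.4, -3.4]
grip_width: 0.0399
grip_force: 30.0
```

Call:
{"name": "step_arm", "arguments": {
  "rows": [
    [0.022,0.05,0,-4.09,1.29,0],
    [-0.01,0.053,0,0,0,8],
    [-0.016,0.053,0,0,0,8],
    [-0.016,0.053,0,0,0,8],
    [-0.016,0.053,0,0,0,8],
    [-0.016,0.053,0,0,0,8],
    [-0.016,0.053,0,0,0,8],
    [0,0,0,0,0,8],
    [0,0,0,0,0,4]
  ]
}}

```text
time: 8.25
position: [0.4732, 0.3138, 0.4087]
tool_rot: [0.4, 0.916, -0.001, -0.001]
ft_force: [1.4, 0.3, -2.5]
grip_width: 0.0399
grip_force: 30.0
```

Run:
```python
from fit import *
p=np.load("p.npy");o=get_obs();print(o["position"],o["ft_force"],R.from_quat(o["tool_rot"]).as_matrix()[:,2],(R.align_vectors([[0,0,-1]],[R.from_quat(o["tool_rot"]).as_matrix()[:,2]])[0]).as_rotvec(degrees=True))
o,c,W=look("w2")
for r in cut_out("mat","wrist")[:2]:
    m=r["region"]&(c["depth"]>0);print(r["confidence"],r["extent"],np.median(W[m],0),W[m].min(0),W[m].max(0))
t=o["position"]+R.from_quat(o["tool_rot"]).as_matrix()[:,2]*.171;print("block",t)
```

```text
[0.4731957  0.31376284 0.40872056] [ 1.39953589  0.3466547  -2.54614042] [-0.0018831  -0.00179211 -0.99999662] [ 0.10268059 -0.10789403  0.        ]
0.78 [253.2, 155.6, 102.3, 102.0] [0.46269643 0.32182722 0.00516321] [ 0.41105405  0.26742168 -0.00093787] [0.51942289 0.37316618 0.00841772]
block [0.47287369 0.31345639 0.23772114]
```

View pics/w2.png

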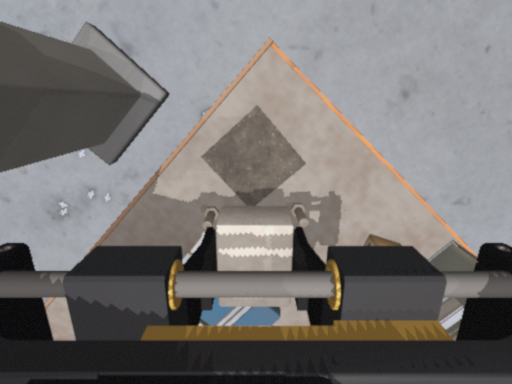

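Call:
{"name": "step_arm", "arguments": {
  "rows": [
    [-0.003,0.002,-0.06,0,0,0],
    [-0.003,0.002,-0.06,0,0,0],
    [-0.003,0.001,-0.06,0,0,0],
    [0,0,-0.01,0,0,0],
    [0,0,-0.01,0,0,0],
    [0,0,-0.01,0,0,0],
    [0,0,0,0,0,0],
    [0,0,0,0,0,0]
  ]
}}

```text
time: 9.35
position: [0.4657, 0.3186, 0.2001]
tool_rot: [0.402, 0.916, 0.001, 0.001]
ft_force: [-0.6, -0.3, -3.0]
grip_width: 0.0395
grip_force: 30.0
```

Call:
{"name": "step_arm", "arguments": {
  "rows": [
    [0,0,-0.002,0,0,0],
    [0,0,-0.002,0,0,0],
    [0,0,0,0,0,0]
  ]
}}

```text
time: 9.72
position: [0.4652, 0.3184, 0.1947]
tool_rot: [0.402, 0.916, -0.0, -0.0]
ft_force: [0.7, 1.1, -3.3]
grip_width: 0.0394
grip_force: 30.0
```

Call:
{"name": "step_arm", "arguments": {
  "rows": [
    [0,0,-0.0015,0,0,0],
    [0,0,-0.001,0,0,0],
    [0,0,0,0,0,0]
  ]
}}

```text
time: 10.1
position: [0.4652, 0.3184, 0.1922]
tool_rot: [0.402, 0.916, -0.0, -0.0]
ft_force: [0.1, 0.0, -2.5]
grip_width: 0.0397
grip_force: 30.0
```

Call:
{"name": "step_arm", "arguments": {
  "rows": [
    [0,0,-0.001,0,0,0],
    [0,0,0,0,0,0]
  ]
}}

```text
time: 10.35
position: [0.4653, 0.3184, 0.1913]
tool_rot: [0.402, 0.916, -0.0, -0.0]
ft_force: [1.2, 0.0, -2.8]
grip_width: 0.0399
grip_force: 30.0
```

Call:
{"name": "step_arm", "arguments": {
  "rows": [
    [0,0,-0.001,0,0,0],
    [0,0,0,0,0,0]
  ]
}}

```text
time: 10.6
position: [0.4654, 0.3184, 0.1908]
tool_rot: [0.402, 0.916, 0.0, 0.0]
ft_force: [0.1, -0.5, 1.7]
grip_width: 0.0401
grip_force: 30.0
```

Call:
{"name": "step_arm", "arguments": {
  "rows": [
    [0,0,-0.001,0,0,0],
    [0,0,0,0,0,0]
  ]
}}

```text
time: 10.85
position: [0.4653, 0.3184, 0.1907]
tool_rot: [0.402, 0.916, 0.0, 0.0]
ft_force: [-2.0, -1.1, 8.5]
grip_width: 0.0396
grip_force: 30.0
```

Call:
{"name": "step_arm", "arguments": {
  "rows": [
    [0,0,0.001,0,0,0],
    [0,0,0,0,0,0],
    [0,0,0,0,0,0],
    [0,0,0,0,0,0]
  ],
  "jaw": 0.062
}}

```text
time: 11.35
position: [0.4653, 0.3184, 0.1901]
tool_rot: [0.402, 0.916, -0.0, -0.0]
ft_force: [-0.2, 0.3, -0.8]
grip_width: 0.0612
grip_force: 0.0
```

Call:
{"name": "step_arm", "arguments": {
  "rows": [
    [0,0,0.01,0,0,0],
    [0,0,0.03,0,0,0],
    [0,0,0.05,0,0,0],
    [0,0,0.06,0,0,0],
    [0,0,0.06,0,0,0],
    [0,0,0,0,0,0]
  ]
}}

```text
time: 12.1
position: [0.4663, 0.319, 0.4065]
tool_rot: [0.402, 0.916, 0.005, 0.004]
ft_force: [-0.2, 0.7, -0.9]
grip_width: 0.0619
grip_force: 0.0
```

Run:
```python
from fit import *
print(get_obs()["position"]);out=[]
for n in("scene","top"):
    c=camera(n);W=world(c);out.append(cv2.resize(c["pixels"][180:260,110:210],(400,320),interpolation=2))
    for l in["gauge_block","mat"]:
        for r in cut_out(l,n)[:2]:
            m=r["region"]&(c["depth"]>0)
            if m.any(): print(n,l,round(r["confidence"],2),np.median(W[m],0).round(3),np.percentile(W[m],2,axis=0).round(3),np.percentile(W[m],98,axis=0).round(3))
cv2.imwrite("pics/v3.png",np.hstack(out))
```

```text
[0.46633535 0.31902706 0.40651676]
scene mat 0.6 [0.441 0.295 0.004] [ 0.412  0.267 -0.   ] [0.509 0.369 0.006]
top gauge_block 0.71 [0.475 0.308 0.035] [0.456 0.289 0.017] [0.492 0.333 0.04 ]
top mat 0.93 [0.492 0.295 0.006] [0.425 0.265 0.001] [0.52  0.361 0.037]
```

View pics/v3.png

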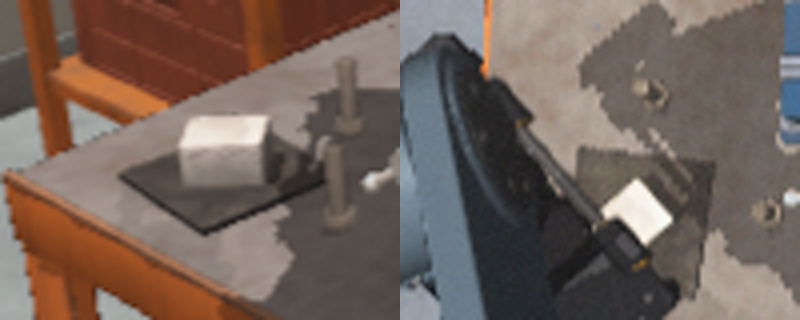

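The block stands flat near the mat's middle (left panel, about (225,150); right, about (640,215)), and both bolts are upright. Next I go back to the board with the jaw closed.

Call:
{"name": "step_arm", "arguments": {
  "rows": [
    [0.014,-0.053,0,0,0,-8.6],
    [0.014,-0.053,0,0,0,-8.6],
    [0.014,-0.053,0,0,0,-8.6],
    [0.014,-0.053,0,0,0,-8.6],
    [0.014,-0.053,0,0,0,-8.6],
    [0.014,-0.053,0,0,0,-8.6],
    [0.01,-0.053,0,0,0,-8.4],
    [-0.0125,-0.042,-0.005,4.77,-1.5,0],
    [-0.0125,-0.042,-0.005,4.77,-1.5,0],
    [-0.0125,-0.042,-0.005,4.77,-1.5,0],
    [-0.0125,-0.042,-0.005,4.77,-1.5,0],
    [-0.0125,-0.042,-0.005,4.77,-1.5,0]
  ],
  "jaw": 0,
  "squeeze": 10
}}

```text
time: 13.9
position: [0.4961, -0.2639, 0.3738]
tool_rot: [0.787, 0.577, 0.176, -0.13]
ft_force: [-0.2, 0.3, -0.4]
grip_width: 0.0007
grip_force: 0.0
```

Call:
{"name": "step_arm", "arguments": {
  "rows": [
    [-0.0125,-0.042,-0.005,4.77,-1.5,0],
    [0,0,0,0,0,0],
    [0,0,0,0,0,0]
  ]
}}

```text
time: 14.28
position: [0.4841, -0.3043, 0.3691]
tool_rot: [0.779, 0.571, 0.209, -0.154]
ft_force: [0.5, -0.3, 0.5]
grip_width: 0.0005
grip_force: 0.0
```

Run:
```python
from fit import *
p=np.load("p.npy");o=get_obs();print(o["position"],o["ft_force"],delta(o,goal([.006,-.029,.06],p,.1822)),"in-move per mm",-R.from_euler('z',p[2]).apply(n))
```

```text
[ 0.48405509 -0.30429783  0.36914236] [ 0.46001649 -0.272633    0.46955313] (array([ 0.0042,  0.0161, -0.0914]), array([-0.12, -0.1 ,  0.03])) in-move per mm [ 0.14970049  0.47706369 -0.866     ]
```

Call:
{"name": "step_arm", "arguments": {
  "rows": [
    [0.0014,0.0054,-0.0305,0,0,0],
    [0.0014,0.0054,-0.0305,0,0,0],
    [0.0014,0.0054,-0.0305,0,0,0],
    [0.0015,0.0048,-0.0087,0,0,0],
    [0.0015,0.0048,-0.0087,0,0,0],
    [0.0015,0.0048,-0.0087,0,0,0],
    [0,0,0,0,0,0],
    [0,0,0,0,0,0]
  ]
}}

```text
time: 15.28
position: [0.4932, -0.2743, 0.2533]
tool_rot: [0.779, 0.572, 0.209, -0.152]
ft_force: [0.3, 0.2, 0.4]
grip_width: 0.0004
grip_force: 0.0
```

```bash
cat > st.py <<'E'
from fit import *
p=np.load("p.npy");o=get_obs();Rm=R.from_quat(o["tool_rot"]).as_matrix()
t=o["position"]+.1822*Rm[:,2];Rz=R.from_euler('z',p[2])
print("t",o["time"],"tip u,y,n mm",(1e3*loc(t[None],p)[0]).round(1),"force u,y,n",[round(float(o["ft_force"]@Rz.apply(v)),1) for v in(u,yy,n)],"rot",delta(o,goal([0,0,0],p))[1])
E
python3 st.py
```

```text
t 15.275 tip u,y,n mm [  6.5 -29.8  31.4] force u,y,n [0.4, -0.2, 0.2] rot [0.05 0.06 0.01]
```

Call:
{"name": "step_arm", "arguments": {
  "rows": [
    [0.0012,0.0038,-0.0069,0,0,0],
    [0.0003,0.001,-0.0017,0,0,0],
    [0.0003,0.001,-0.0017,0,0,0],
    [0.0003,0.0009,-0.0017,0,0,0],
    [0.0003,0.0009,-0.0017,0,0,0],
    [0,0,0,0,0,0]
  ]
}}

```text
time: 16.02
position: [0.4953, -0.2665, 0.2393]
tool_rot: [0.778, 0.572, 0.209, -0.153]
ft_force: [-3.3, -1.5, 4.5]
grip_width: 0.0006
grip_force: 2.6
```

```bash
python3 st.py
```

```text
t 16.025 tip u,y,n mm [  6.5 -29.2  15.3] force u,y,n [0.2, 2.7, 5.2] rot [ 0.    0.01 -0.02]
```

```bash
cat > kn.py <<'E'
from fit import *
p=np.load("p.npy");ims=[]
for nm in("scene","top"):
    c=camera(nm);W=world(c);L=loc(W.reshape(-1,3),p).reshape(W.shape)
    dark=(c["pixels"].max(-1)<60)&(c["depth"]>0)&(np.abs(L[...,1]-.025)<.009)&(np.hypot(L[...,0],L[...,2]-.008)<.063)&(np.hypot(L[...,0],L[...,2]-.008)>.042)&(L[...,2]>.02)
    if dark.sum()>3:
        k=np.median(L[dark],0);print(nm,dark.sum(),k.round(4),"angle from n",round(float(np.degrees(np.arctan2(k[0],k[2]-.008))),1))
    else: print(nm,"no knob")
    ims.append(c["pixels"])
cv2.imwrite("pics/k.png",cv2.resize(ims[0][190:350,265:425],(480,480),interpolation=2))
E
python3 kn.py
```

```text
scene no knob
top 20 [-0.0186  0.0228  0.0586] angle from n -20.2
```

View pics/k.png

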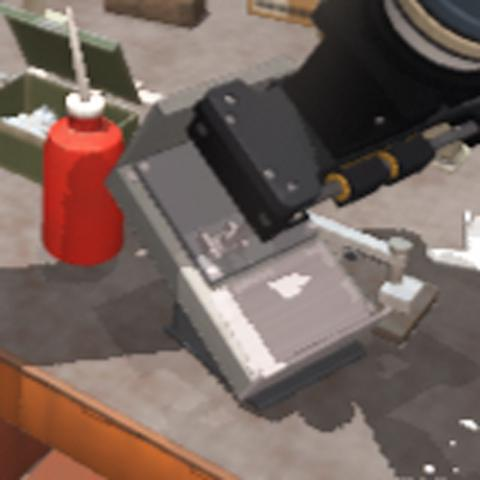

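Call:
{"name": "step_arm", "arguments": {
  "rows": [
    [0,0,0,0,0,0],
    [0,0,0,0,0,0]
  ]
}}

```text
time: 16.38
position: [0.4952, -0.2665, 0.2393]
tool_rot: [0.779, 0.572, 0.209, -0.153]
ft_force: [-3.7, -2.2, 5.5]
grip_width: 0.0005
grip_force: 3.0
```

```bash
python3 st.py; python3 kn.py
```

```text
t 16.375 tip u,y,n mm [  6.5 -29.2  15.3] force u,y,n [-0.0, 2.9, 6.4] rot [ 0.    0.01 -0.01]
scene 71 [-0.0455  0.0296  0.0435] angle from n -52.0
top 13 [-0.0357  0.0219  0.0428] angle from n -45.7
```

View pics/k.png

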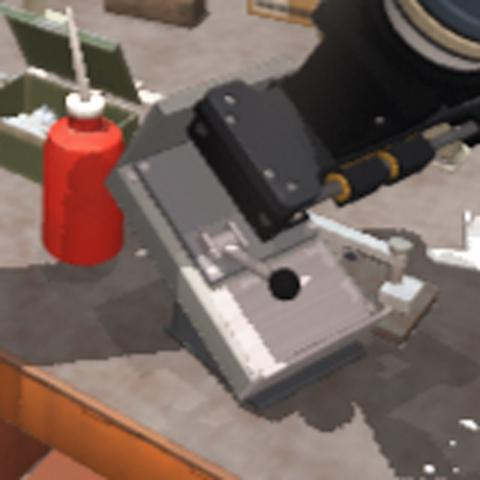

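Call:
{"name": "step_arm", "arguments": {
  "rows": [
    [-0.0015,-0.0048,0.0087,0,0,0],
    [-0.0045,-0.0143,0.026,0,0,0],
    [-0.006,-0.019,0.0346,0,0,0],
    [0,0,0,0,0,0]
  ]
}}

```text
time: 16.98
position: [0.4841, -0.3064, 0.3109]
tool_rot: [0.779, 0.572, 0.209, -0.149]
ft_force: [-0.2, 0.2, -0.4]
grip_width: 0.0004
grip_force: 0.0
```

```bash
python3 st.py; python3 -c "
from fit import *
p=np.load('p.npy');o=get_obs()
for L in([-.072,.025,.09],[-.072,.025,.028]): print(delta(o,goal(L,p,.1822)))
"; python3 kn.py
```

```text
t 16.975 tip u,y,n mm [  5.8 -31.7  98. ] force u,y,n [-0.1, 0.2, -0.4] rot [0.31 0.31 0.13]
(array([-0.072 , -0.0444, -0.0461]), array([0.31, 0.31, 0.13]))
(array([-0.0628, -0.0148, -0.0998]), array([0.31, 0.31, 0.13]))
scene 71 [-0.0459  0.0293  0.0444] angle from n -51.6
top 23 [-0.0376  0.0248  0.0436] angle from n -46.6
```

Clear of the knob (n = 98 mm); move down-slope, then in below the ball.

Call:
{"name": "step_arm", "arguments": {
  "rows": [
    [-0.036,-0.0222,-0.023,0,0,0],
    [-0.036,-0.0222,-0.023,0,0,0],
    [0,0,0,0,0,0],
    [0.0023,0.0074,-0.0134,0,0,0],
    [0.0023,0.0074,-0.0134,0,0,0],
    [0,0,0,0,0,0]
  ]
}}

```text
time: 17.82
position: [0.4165, -0.3321, 0.2343]
tool_rot: [0.778, 0.572, 0.209, -0.155]
ft_force: [0.1, 0.0, 0.3]
grip_width: 0.0008
grip_force: 0.0
```

```bash
python3 st.py; python3 -c "
from fit import *
p=np.load('p.npy');o=get_obs()
print(delta(o,goal([-.072,.025,.028],p,.1822)))
Rz=R.from_euler('z',p[2])
# sweep path: lever angle a from n (deg), tip positions
prev=np.array([-.072,.028])
for a in (-55,-45,-35,-25,-15,-5,5,15,25,32,36):
    r=np.radians(a);k=np.array([.052*np.sin(r),.008+.052*np.cos(r)])
    t=np.array([k[0]-.009-.011,min(max(k[1]-.012,.028),.042)]);d=t-prev;prev=t
    print(a,(t*1e3).round(1),(d[0]*Rz.apply(u)+d[1]*Rz.apply(n)).round(4))
"
```

```text
t 17.825 tip u,y,n mm [-70.1  26.9  54. ] force u,y,n [0.2, -0.1, 0.3] rot [-0.17 -0.09 -0.14]
(array([ 0.0048,  0.0108, -0.0233]), array([-0.17, -0.09, -0.14]))
-55 [-62.6  28. ] [0.0024 0.0078 0.0047]
-45 [-56.8  32.8] [0.0008 0.0025 0.007 ]
-35 [-49.8  38.6] [0.0009 0.003  0.0085]
-25 [-42.  42.] [0.0015 0.0049 0.0069]
-15 [-33.5  42. ] [0.0022 0.007  0.0043]
-5 [-24.5  42. ] [0.0023 0.0074 0.0045]
5 [-15.5  42. ] [0.0024 0.0075 0.0045]
15 [-6.5 42. ] [0.0023 0.0074 0.0045]
25 [ 2. 42.] [0.0022 0.007  0.0043]
32 [ 7.6 40.1] [0.0017 0.0055 0.0011]
36 [10.6 38.1] [ 0.0011  0.0035 -0.0003]
```

Call:
{"name": "step_arm", "arguments": {
  "rows": [
    [0.0024,0.0054,-0.0117,0,0,0],
    [0.0024,0.0054,-0.0117,0,0,0],
    [0,0,0,0,0,0],
    [0.0024,0.0078,0.0047,0,0,0],
    [0.0008,0.0025,0.007,0,0,0],
    [0.0009,0.003,0.0085,0,0,0],
    [0.0015,0.0049,0.0069,0,0,0],
    [0,0,0,0,0,0]
  ]
}}

```text
time: 18.82
position: [0.4268, -0.3061, 0.2407]
tool_rot: [0.779, 0.572, 0.208, -0.151]
ft_force: [-1.2, -3.4, 0.6]
grip_width: 0.0005
grip_force: 1.5
```

```bash
python3 st.py; python3 kn.py
```

```text
t 18.825 tip u,y,n mm [-43.8  23.6  45.7] force u,y,n [-2.8, 0.1, 2.3] rot [0.26 0.15 0.03]
scene no knob
top 40 [-0.0219  0.0249  0.0591] angle from n -23.2
```

Call:
{"name": "step_arm", "arguments": {
  "rows": [
    [0.0024,0.0078,0.003,0,0,0],
    [0.0025,0.0081,0.0032,0,0,0],
    [0.0024,0.0075,0.0045,0,0,0],
    [0.0023,0.0074,0.0045,0,0,0],
    [0.0022,0.007,0.0043,0,0,0],
    [0,0,0,0,0,0]
  ]
}}

```text
time: 19.68
position: [0.4381, -0.266, 0.259]
tool_rot: [0.778, 0.572, 0.209, -0.154]
ft_force: [-0.2, -0.4, -1.6]
grip_width: 0.0004
grip_force: 0.0
```

```bash
python3 st.py; python3 kn.py
```

```text
t 19.675 tip u,y,n mm [ 2.2 25.7 40.7] force u,y,n [-1.2, 0.0, -1.2] rot [-0.09 -0.02 -0.08]
scene no knob
top 66 [0.0146 0.0242 0.0571] angle from n 16.6
```

Call:
{"name": "step_arm", "arguments": {
  "rows": [
    [0.0008,0.0025,0.0015,0,0,0],
    [0.0008,0.0025,0.0015,0,0,0],
    [0.0005,0.0016,0.001,0,0,0],
    [0,0,0,0,0,0]
  ]
}}

```text
time: 20.27
position: [0.4403, -0.2606, 0.2628]
tool_rot: [0.779, 0.572, 0.209, -0.153]
ft_force: [0.2, 0.2, 0.3]
grip_width: 0.0005
grip_force: 0.0
```

```bash
python3 st.py; python3 kn.py
```

```text
t 20.275 tip u,y,n mm [ 8.9 24.9 41.1] force u,y,n [0.4, -0.1, 0.1] rot [ 0.01  0.02 -0.  ]
scene no knob
top 70 [0.0216 0.0246 0.055 ] angle from n 24.7
```

```bash
python3 -c "
from fit import *
p=np.load('p.npy');z=np.load('top.npz');W=z['W'];L=loc(W.reshape(-1,3),p).reshape(W.shape);r=np.hypot(L[...,0],L[...,2]-.008)
m=(z['p'].max(-1)<60)&(z['d']>0)&(np.abs(L[...,1]-.025)<.009)&(r<.063)&(r>.042)&(L[...,2]>.02);print(m.sum(),np.median(L[m],0))"
```

```text
24 [0.03799326 0.02306481 0.05375675]
```

Call:
{"name": "step_arm", "arguments": {
  "rows": [
    [0.0008,0.0025,0.0015,0,0,0],
    [0,0,0,0,0,0],
    [0,0,0,0,0,0]
  ]
}}

```text
time: 20.75
position: [0.4411, -0.2583, 0.2643]
tool_rot: [0.779, 0.572, 0.209, -0.153]
ft_force: [-0.4, -0.6, 0.8]
grip_width: 0.0005
grip_force: 0.2
```

```bash
python3 st.py; python3 kn.py
```

```text
t 20.75 tip u,y,n mm [11.8 24.8 41.1] force u,y,n [-0.2, 0.2, 1.1] rot [0.02 0.02 0.  ]
scene no knob
top 62 [0.0255 0.0248 0.0542] angle from n 28.9
```

Call:
{"name": "step_arm", "arguments": {
  "rows": [
    [0.0005,0.0016,0.001,0,0,0],
    [0,0,0,0,0,0]
  ]
}}

```text
time: 21.1
position: [0.4416, -0.2571, 0.2652]
tool_rot: [0.779, 0.572, 0.208, -0.152]
ft_force: [-1.0, -2.7, -2.4]
grip_width: 0.0004
grip_force: 1.6
```

```bash
python3 st.py; python3 kn.py
```

```text
t 21.1 tip u,y,n mm [12.9 24.6 41.3] force u,y,n [-3.7, 0.2, -0.6] rot [ 0.13  0.03 -0.  ]
scene no knob
top 60 [0.0272 0.0249 0.0547] angle from n 30.3
```

Call:
{"name": "step_arm", "arguments": {
  "rows": [
    [-0.0003,-0.0008,-0.0005,0,0,0],
    [-0.0005,-0.0016,-0.001,0,0,0],
    [-0.0015,-0.005,-0.003,0,0,0],
    [-0.003,-0.0099,-0.006,0,0,0],
    [-0.004,-0.013,-0.008,0,0,0],
    [0,0,0,0,0,0]
  ]
}}

```text
time: 21.95
position: [0.4319, -0.2883, 0.2459]
tool_rot: [0.779, 0.571, 0.209, -0.153]
ft_force: [0.1, -0.6, 0.2]
grip_width: 0.0006
grip_force: 0.0
```

```bash
python3 st.py; python3 kn.py
```

```text
t 21.95 tip u,y,n mm [-24.5  24.6  40.8] force u,y,n [-0.3, -0.3, 0.4] rot [-0.03 -0.01  0.12]
scene no knob
top 68 [-0.0103  0.0244  0.0546] angle from n -12.4
```

Call:
{"name": "step_arm", "arguments": {
  "rows": [
    [-0.004,-0.013,-0.008,0,0,0],
    [-0.006,-0.019,0.0346,0,0,0],
    [-0.006,-0.019,0.0346,0,0,0],
    [-0.006,-0.019,0.0346,0,0,0],
    [-0.006,-0.03,0.02,0,0,0],
    [0,0,0,0,0,0]
  ]
}}

```text
time: 22.8
position: [0.4041, -0.3895, 0.3639]
tool_rot: [0.779, 0.571, 0.208, -0.15]
ft_force: [0.1, 0.3, -0.9]
grip_width: 0.0007
grip_force: 0.0
```

```bash
python3 st.py; python3 kn.py
python3 - <<'E'
from fit import *
p=np.load("p.npy");o,c,W=look("w3");L=loc(W.reshape(-1,3),p).reshape(W.shape);ok=c["depth"]>0
m=ok&(c["pixels"].max(-1)<70)&(np.abs(L[...,1]-.025)<.01)&(L[...,2]>.035)&(L[...,2]<.075)&(np.abs(L[...,0])<.06)
print(m.sum(),np.median(L[m],0))
m=ok&(np.abs(L[...,1]+.029)<.007)&(np.abs(L[...,0]-.006)<.007);print("button n",np.median(L[m],0))
E
```

```text
t 22.8 tip u,y,n mm [-57.2  20.1 195.5] force u,y,n [-0.2, -0.1, -0.9] rot [0.31 0.17 0.14]
scene 71 [0.0296 0.0286 0.0533] angle from n 33.1
top 30 [0.0379 0.0243 0.0532] angle from n 40.0
234 [0.03276967 0.02495915 0.05504114]
button n [ 0.00558601 -0.02913206  0.02088805]
```

View pics/w3.png

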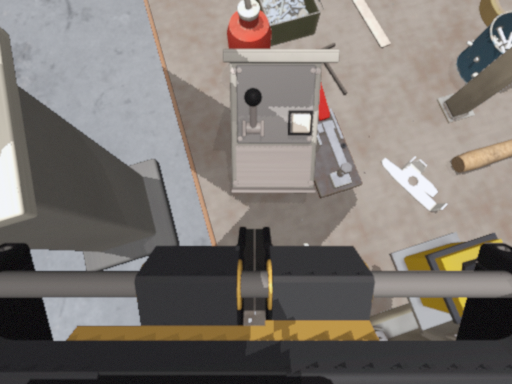

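The picture shows the lever up (ball at about (253,97), as at the start) and the button out at (300,122). The gripper is clear of everything, so I hand in.

```bash
python3 -c "
from rig import hand_in
print(hand_in())"
```

```text
the job is handed in; nothing more can be done
None
```

I handed the job in at about 23 s of the 62 s allowed. The steel block is on the mat, the button test dropped the lever all the way, the lever is back up and staying there, and the button is out. The bolts were still upright when I last checked, and I saw no sign that the oil can or carton moved; the judge's result was not shown.

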